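# Set the push-to-turn dial of a free-standing bench timer

## Robot

A 6-joint arm with a two-finger parallel gripper is mounted at the origin on a cart in front of the work surface, level with it; the furniture and walls round the work are solid. World frame = base frame: x ahead of the robot, y to its left, z up, the work surface at z = 0. Lengths are in mm, angles in rad, forces in N, time in s.
With the tool pointing down it reaches from about 350 to 975 mm from the base axis. Payload 7.1 kg.
Tool frame: the origin (TCP) lies at the very end of the fingers, on their centre line; the grasp point (between the pads) lies 19 mm behind it; x points along the fingers, z is the direction in which the jaws open and shut, and the axes are right-handed (so a half turn about x gives the same grasp; the last joint's range is limited). The gripper opens to 88 mm and grips with 3 to 60 N. Pads are 20 mm wide; open, the fingers measure 115 mm over their backs; the gripper's body (75 mm by 178 mm) begins 61 mm behind the grasp point.
Start: joints at [-1.26, 0.423, 1.63, -0, 1.089, -0.019], TCP at [202.426, -591.294, 222.675] pointing down, gripper open.
Joint ranges: [-3, 3], [-0.9, 2.11], [0.09, 2.58], [-1.31, 4.45], [0.11, 2.69], [-2.54, 2.54]. Speed limits (rad/s): [2.39, 2.39, 3.01, 3.14, 3.14, 3.14].

## Interface

Orientations are given as a rotation vector (axis times angle).
In Python, from workcell import * gives the robot as it stands.
- The arm moves only by the shell command python3 -m crank 'ROWS'. ROWS is JSON, a list of rows, each a list of 3 entries, a list of its own where there are three numbers: the shift along the tool's x, y, z in cm, then the turn, a rotation vector about the tool's x, y, z in degrees, then the finger opening in cm, from 0 to 8.78. In form: [[[dx, dy, dz], [rx, ry, rz], claw], ...]. A call has 1 to 5 rows; each row shifts and turns the commanded pose from where the row before left it, along the tool's axes as they then stand; what a row does not reach is not made up. A row lasts 1/8 s, in which the tool goes at most 62.5 mm and 10.7 degrees, less where a joint would pass 70% of its speed; a pose out of reach is approached as far as the arm can. A call with a gripper value outside its range is refused whole. The fingers move at their own pace and stop on an object; the grip force is fixed at half the most. Time passes only in rows, so rows that do not move let the fingers close. It gives the time, the measured TCP pose, the force and the opening at its end, in the units of the state.
- get_obs(): the state, without advancing time (a new reading comes with each control period).
- get_image(name): name is "side" or "top" or "wrist"; returns a dict with "pixels" (480x640x3 uint8, red, green, blue), "mtx" (3x3 intrinsics, pixels), "view" (4x4, takes a point from world to camera coordinates). Camera axes: x right, y down, z forward; pixel columns grow to the right and rows downward; lengths in mm; the calibration is good to about 2 mm. The wrist camera is an equidistant fisheye: a pixel r from the principal point sees the ray r / f radians off the axis. A picture is of the moment at which its call begins. There is no depth.
- close_job(): hands the job in, once; it reports no verdict.
The state is a dict: "t": time; "qpos": joint angles; "qvel": joint speeds; "joint_torque": joint torques, N m; "ee_pos": TCP position; "orientation": TCP orientation; "ft_force": force on the tool from outside, world axes, zero at the start; "moment": the same for the moment, N m; "width": finger opening in mm.
Only numpy, scipy, OpenCV 4.12 (cv2) and the standard library are available. Lean on these libraries where they do the work, as an engineer would, in place of code of your own. Each camera call takes 0.05 s, during which the arm holds its last target.

## Task

Set the bench timer for the soak: push its big dial down into the case, keep it pushed down firmly while you turn it until its raised pointer fin points at the raised lug on the ring around it, then let go so the dial springs back up. The timer is light, stands loose on the bench and its dial is stiff, so lean on it enough that the case neither slides nor swings round, but do not press hard enough to crush it; leave the other things alone.

Things in the scene. Friction and masses are not known exactly. Their poses are not given: they have to be found in the camera images.
- timer: countdown timer, round grey case 160 mm across, its top 44 mm above the bench, loose on four rubber feet, 0.3 kg. Origin: centre of the underside, on the dial's axis; front (upright rib) at its -x. Feet grip with 0.9 to 1.3 of the load on them: unloaded, the case slides or spins before the dial turns; 14 to 20 N down on the dial holds it, over 60 N from the fingers, pressed or pinched, harms it
- timer_front (a point): point on the front rib of the case, 80 mm from the axis, 25 mm above the bench; tells whether the case has swung round
- dial_center (a point): centre of the dial's flat upper face, on its axis, 60 mm above the bench when up, 55 mm pushed in. The dial is a black disc 120 mm across, 10 mm thick, with a 22 mm hub 3 mm high and one radial pointer fin, 10 mm wide, 16 mm high, from 12 to 58 mm off the axis. Pressing anywhere on the face does not tip the timer; a fingertip pressed there beside the fin can push the fin round
- pointer_tip (a point): outer end of the pointer fin, at the level of the dial's face, 58 mm from the axis; its own x axis points outward along the fin, z up
- marker_lug (a point): centre of the top of the raised lug (12 x 12 mm, its top 52 mm above the bench) on the dark ring round the dial, 71 mm from the axis; its own x axis points outward from the dial's axis. The ring is very stiff and need not be touched
- dial (a joint): dial angle, rad, 0 to 5.2 between stops: 0 when the fin points to the timer's front, growing as it turns clockwise seen from above; resists with about 0.30 N m and stays where it is left; turns either way
- marker (a joint): angle of the lug, rad, counted like the dial's: the fin points at the lug when the two are equal. It always lies clockwise of the starting dial, 1.1 to 3.0 rad further on
- push (a joint): how far the dial is pushed in, m: 0 up, 0.005 at the bottom; a spring resists with 6 N at first and 12 N at the bottom
- tape: tape measure, 66 x 76 x 34 mm, loose bystander, origin centre of its underside
- tin: small open tin, 60 mm across, 45 mm high, loose bystander, origin centre of its underside
- pliers: pliers, 56 x 170 x 14 mm, lying loose, bystander, origin centre of its underside
Things that resemble listed ones, but are neither listed nor needed, are in the scene too. What is shaped like the timer but purple is not meant.

How it is judged (in metres and radians):
On the way, in this order (a step that is already met when the one before it is completed fails the run):
1. the dial is pushed in by at least 3 mm before it reaches the lug (value of joint push above 0.003 m), for 0.2 s.
2. the fin is brought to the lug with the dial still pushed in at least 2 mm (value of joint push above 0.002 m and x of pointer_tip in the frame of marker_lug above -0.03 m and y of pointer_tip in the frame of marker_lug between -0.006 and 0.006 m), for 0.1 s.
At the end, for the whole second after the job is handed in: The fin points at the lug, its outer end within 6 mm (about 6 degrees) of the lug's middle line; the dial has sprung back up (within 1 mm); the case stands flat, at rest, with its centre and its front rib each within 12 mm of where they started (x of pointer_tip in the frame of marker_lug above -0.03 m and y of pointer_tip in the frame of marker_lug between -0.006 and 0.006 m and value of joint push below 0.001 m and distance of each of timer, timer_front from where it was at the start of the episode below 0.012 m and angle between timer's own z axis and vertical below 0.05 rad and linear speed of timer below 0.01 m/s); the robot touches nothing.
It fails at once if the dial is turned (faster than 0.4 rad/s) while pushed in less than 1 mm (value of joint push below 0.001 m and (velocity of joint dial above 0.4 rad/s or velocity of joint dial below -0.4 rad/s)).
It fails at once if the case slides or swings more than 20 mm (distance of any of timer, timer_front from where it was at the start of the episode above 0.02 m).
It fails at once if the fingers press or pinch the timer with more than 60 N (contact force between timer and the fingers above 60 N).
It fails at once if the tape measure, tin or pliers are moved more than 20 mm (distance of any of tape, tin, pliers from where it was at the start of the episode above 0.02 m).
It also fails if it takes over 67 s, if anything falls off the work surface, if the arm or the gripper's body presses on something with over 40 N, if the wrist force passes 120 N, or if a joint passes its speed limit or range.

## Working session

There is one attempt and no reset: what is moved stays moved. The work goes in short steps, Python scripts to look and compute and a shell command to move; the robot and the scene stay as the last step left them, time stands still between calls to the robot, and variables do not carry over. Pictures are saved under pics/ and viewed, and the job is handed in when it is done.

```bash
mkdir -p pics; ls
python3 - <<'E'
from workcell import *
import cv2
for n in ["top","side","wrist"]:
    d=get_image(n); cv2.imwrite(f"pics/{n}0.png",d["pixels"][:,:,::-1]); print(n,d["mtx"],d["view"])
print(get_obs())
E
```

```text
pics
top [[525.00482686   0.         320.33901246]
 [  0.         525.00482686 245.00386357]
 [  0.           0.           1.        ]] [[ 1.81521428e-02 -9.99674574e-01  1.79233079e-02 -4.07246699e+01]
 [-9.91578863e-01 -2.02983426e-02 -1.27903618e-01  5.22710286e+02]
 [ 1.28225809e-01 -1.54506486e-02 -9.91624636e-01  9.01668364e+02]
 [ 0.00000000e+00  0.00000000e+00  0.00000000e+00  1.00000000e+00]]
side [[615.85281053   0.         312.10866055]
 [  0.         615.85281053 242.12617995]
 [  0.           0.           1.        ]] [[-1.77318636e-01  9.84153494e-01 -3.95486444e-05  1.22323646e+02]
 [ 6.32212264e-01  1.13877264e-01 -7.66380859e-01 -2.84144789e+02]
 [-7.54231897e-01 -1.35918612e-01 -6.42386470e-01  1.60013225e+03]
 [ 0.00000000e+00  0.00000000e+00  0.00000000e+00  1.00000000e+00]]
wrist [[371.64829954   0.         320.39545809]
 [  0.         371.64829954 238.87129949]
 [  0.           0.           1.        ]] [[ 3.23014817e-01 -9.46392991e-01 -1.31677142e-03 -6.25380176e+02]
 [-9.10509232e-01 -3.11146179e-01  2.72325163e-01 -3.25858594e+01]
 [-2.58136334e-01 -8.67661302e-02 -9.62204381e-01  3.90842799e+02]
 [ 0.00000000e+00  0.00000000e+00  0.00000000e+00  1.00000000e+00]]
{'t': 0.15, 'qpos': array([-1.26001534e+00,  4.23648311e-01,  1.63051089e+00, -2.07270331e-07,
        1.08857082e+00, -1.89867968e-02]), 'qvel': array([ 0.00057174, -0.00281982, -0.00095403, -0.00081807,  0.00108498,
        0.00111886]), 'joint_torque': array([-6.53713755e-06, -5.44984066e+01, -2.73919469e+01,  6.44552568e-02,
        2.04004854e-02, -5.79690391e-05]), 'ee_pos': array([ 202.29165906, -590.90772596,  222.09226837]), 'orientation': array([ 0.96362397,  1.34828822, -0.96249996]), 'ft_force': array([ 0.29078159, -0.23331718, -0.3160945 ]), 'moment': array([0.04381943, 0.021488  , 0.02656181]), 'width': 87.46128811037326}
```

View pics/top0.png

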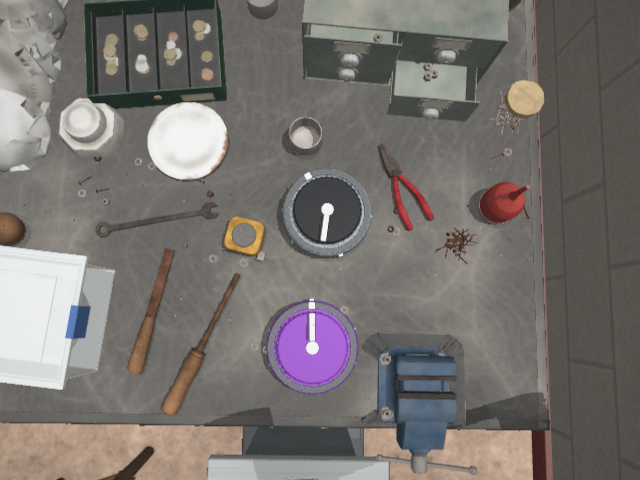

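View pics/side0.png

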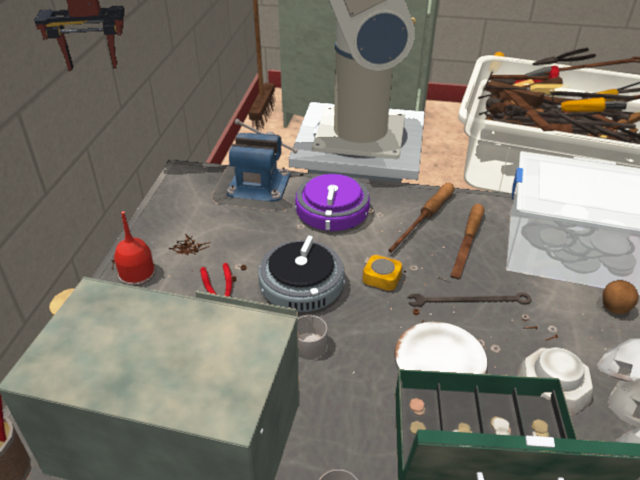

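```bash
cat > h.py <<'E'
from workcell import *
import numpy as np, cv2
from scipy.spatial.transform import Rotation as R
def ray(d,u,v,z):
    K,V=d["mtx"],d["view"]; p=np.linalg.solve(K,[u,v,1.]); Rm=V[:3,:3]; c=-Rm.T@V[:3,3]; r=Rm.T@p
    return c+r*(z-c[2])/r[2]
def proj(d,p):
    q=d["view"][:3,:3]@p+d["view"][:3,3]; q=d["mtx"]@q; return q[:2]/q[2]
E
python3 - <<'E'
from h import *
o=get_obs(); print(R.from_rotvec(o["orientation"]).as_matrix().round(3))
d=get_image("top"); im=d["pixels"]; 
c=im[150:280,260:400,::-1]; cv2.imwrite("pics/topz.png",cv2.resize(c,None,fx=5,fy=4.6,interpolation=cv2.INTER_CUBIC))
g=im.astype(int); sub=np.zeros(im.shape[:2],np.uint8); sub[160:265,275:380]=1
w=((g.min(2)>190)*sub).astype(np.uint8)
n,l,s,ct=cv2.connectedComponentsWithStats(w)
for i in range(1,n):
    if s[i,4]>4: print(s[i],ct[i].round(1),[ray(d,*ct[i],z).round(1) for z in (52,60,76)])
b=((g.max(2)<60)*sub).astype(np.uint8)|w
cn=max(cv2.findContours(b,cv2.RETR_EXTERNAL,2)[0],key=cv2.contourArea)
e=cv2.fitEllipse(cn);print(e, ray(d,*e[0],60))
E
```

```text
[[-0.     0.946  0.324]
 [ 0.001  0.324 -0.946]
 [-1.     0.    -0.001]]
[304 172   8   8  38] [307.6 175.4] [array([645.2,  -5.5,  52. ]), array([643.1,  -5.6,  60. ]), array([638.8,  -5.8,  76. ])]
[321 203  13  38 249] [325.8 218.8] [array([567.7, -39.1,  52. ]), array([566.3, -38.9,  60. ]), array([563.4, -38.5,  76. ])]
[339 253   4   4  10] [340.6 254.5] [array([505.1, -66. ,  52. ]), array([504.2, -65.6,  60. ]), array([502.4, -64.7,  76. ])]
((326.2419128417969, 218.59056091308594), (10.288437843322754, 39.02436065673828), 7.95452880859375) [566.66988623 -39.66873448  60.        ]
```

View pics/topz.png

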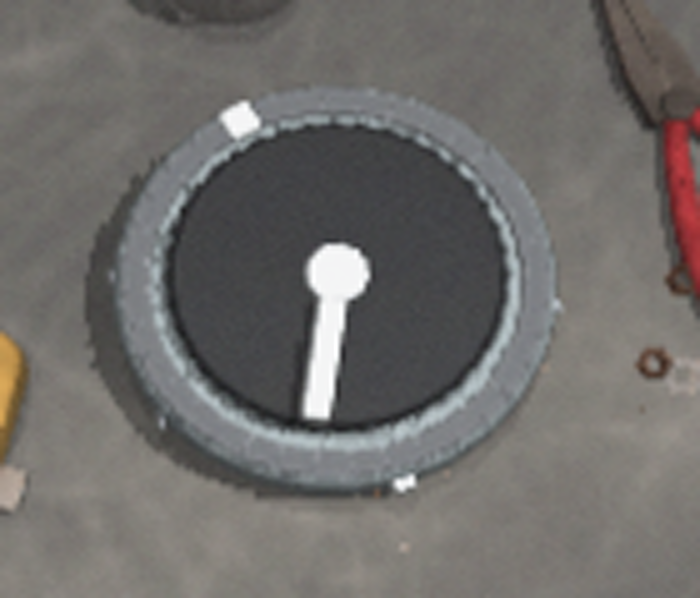

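```bash
cat >> h.py <<'E'
def dialfit(d,box=(160,265,275,380),hubz=63,verbose=True,zd=60):
    im=d["pixels"]; g=im.astype(int); r0,r1,c0,c1=box
    sub=np.zeros(im.shape[:2],np.uint8); sub[r0:r1,c0:c1]=1
    w=((g.min(2)>190)*sub).astype(np.uint8)
    b=(((g.max(2)<85)|(w>0))*sub).astype(np.uint8)
    k=np.ones((3,3),np.uint8); b=cv2.morphologyEx(b,cv2.MORPH_OPEN,k)
    cn=max(cv2.findContours(b,cv2.RETR_EXTERNAL,cv2.CHAIN_APPROX_NONE)[0],key=cv2.contourArea)
    cn=cv2.convexHull(cn)
    P=np.array([ray(d,u,v,zd)[:2] for u,v in cn[:,0]]).astype(np.float32)
    e=cv2.fitEllipse(P); return np.array(e[0]),e[1],cn
E
python3 - <<'E'
from h import *
d=get_image("top")
c,ax,cn=dialfit(d); print("dial",c,ax)
hub=ray(d,327.6,208.9,63); tip=ray(d,323.2,240.9,76); lug=ray(d,307.6,175.4,52); rib=ray(d,340.6,254.5,44)
print(hub,tip,lug,rib)
for C in (hub[:2],c):
  for p in (tip,lug,rib):
    v=p[:2]-C; print(np.hypot(*v).round(1), np.degrees(np.arctan2(v[1],v[0])).round(1))
im=d["pixels"][:,:,::-1].copy(); cv2.drawContours(im,[cn],-1,(0,0,255),1); cv2.imwrite("pics/f.png",cv2.resize(im[150:280,260:400],None,fx=4,fy=4))
E
```

```text
dial [582.2802124  -39.90817261] (118.49394226074219, 119.7740707397461)
[583.30852132 -41.67046295  63.        ] [525.10583534 -34.7147526   76.        ] [645.28956473  -5.44388417  52.        ] [505.9798538  -66.42985198  44.        ]
58.6 173.2
71.8 30.3
81.2 -162.2
57.4 174.8
71.8 28.7
80.8 -160.8
```

View pics/f.png

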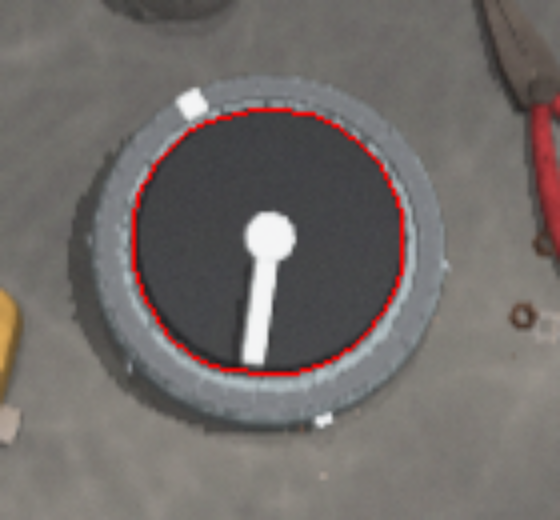

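```bash
python3 -m crank '[[[-4,0,0],[0,0,0],7],[[-2,4,-2.95],[0,0,0],7],[[0,4,-2.95],[0,0,0],7],[[0,4,-2.95],[0,0,0],7],[[0,4,-2.95],[0,0,0],7]]'; python3 -m crank '[[[0,4,-2.95],[0,0,0],7],[[0,4,-2.95],[0,0,0],7],[[0,4,-2.95],[0,0,0],7],[[0,4,-2.95],[0,0,0],7],[[0,4,-2.95],[0,0,0],7]]'
```

```text
t: 0.88
ee_pos: [316.2, -426.5, 282.8]
orientation: [0.963, 1.347, -0.963]
ft_force: [-0.4, -0.5, 0.1]
width: 70.3
t: 1.5
ee_pos: [457.8, -222.1, 282.8]
orientation: [0.963, 1.347, -0.963]
ft_force: [0.4, 0.9, 0.0]
width: 69.8
```

```bash
python3 -m crank '[[[0,4.45,-3.28],[0,0,0],7],[[0,4.45,-3.28],[0,0,0],7],[[0,4.45,-3.28],[0,0,0],7],[[0,4.45,-3.28],[-9.5,0,0],7],[[0,0,0],[-9.5,0,0],7]]'; python3 -m crank '[[[0,0,0],[-9.5,0,0],7],[[0,0,0],[-9.5,0,0],7],[[0,0,0],[-9.5,0,0],7],[[0,0,0],[-9.5,0,0],7],[[0,0,0],[-9.5,0,0],7]]';python3 -m crank '[[[0,0,0],[-9.5,0,0],7],[[0,0,0],[-9.5,0,0],7],[[0,0,0],[-9.5,0,0],7],[[0,0,0],[0,0,0],7]]'
python3 - <<'E'
from h import *
o=get_obs(); m=R.from_rotvec(o["orientation"]).as_matrix(); print(m.round(3),o["qpos"],o["ee_pos"],o["ft_force"],np.degrees(np.arctan2(m[1,2],m[0,2])))
for n in ("wrist","side"):
  d=get_image(n); cv2.imwrite(f"pics/{n}1.png",d["pixels"][:,:,::-1])
E
```

```text
t: 2.12
ee_pos: [584.6, -38.6, 282.4]
orientation: [0.703, 1.454, -0.702]
ft_force: [-0.6, -0.9, 0.2]
width: 70.0
t: 2.75
ee_pos: [582.8, -41.7, 282.5]
orientation: [0.059, 1.57, -0.059]
ft_force: [-0.7, 0.0, -0.5]
width: 70.1
t: 3.25
ee_pos: [582.9, -41.7, 282.6]
orientation: [-0.326, 1.546, 0.326]
ft_force: [0.5, 0.7, 0.2]
width: 69.8
[[-0.    -0.404  0.915]
 [ 0.     0.915  0.404]
 [-1.     0.    -0.   ]] [-9.18500657e-02  3.00214261e-01  1.66545468e+00  4.61363691e-05
  1.17609554e+00 -5.07435484e-01] [582.87072647 -41.72416023 282.59780758] [0.49876542 0.66743366 0.23039807] 23.810274250157036
```

View pics/wrist1.png

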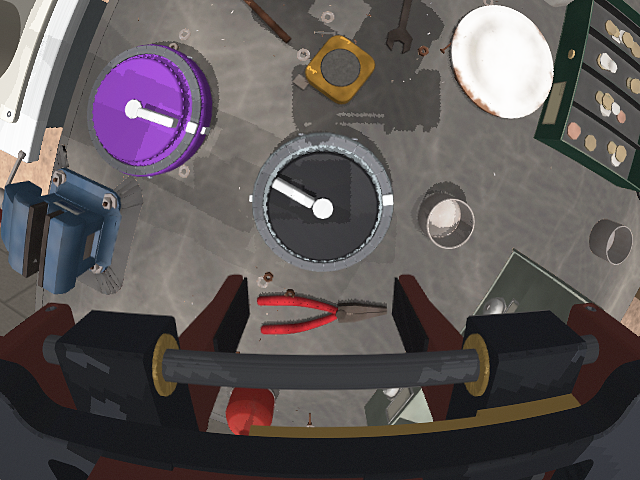

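View pics/side1.png

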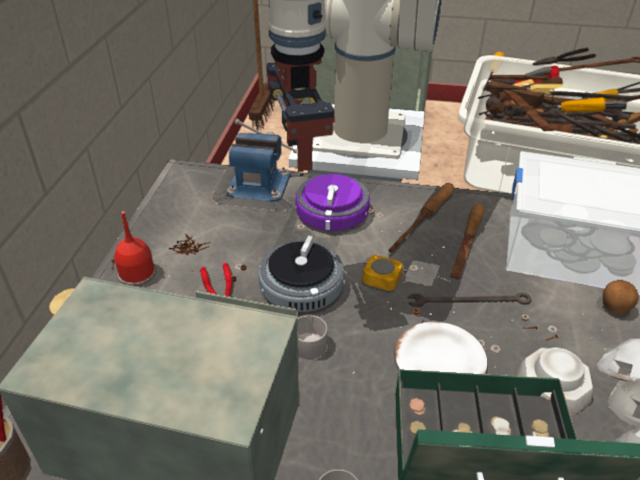

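```bash
cat >> h.py <<'E'
def wray(d,u,v,z):
    K,V=d["mtx"],d["view"]; f=K[0,0]; a=np.array([(u-K[0,2]),(v-K[1,2])]); r=np.hypot(*a); th=r/f
    p=np.array([*(a/r*np.sin(th)),np.cos(th)]) ; Rm=V[:3,:3]; c=-Rm.T@V[:3,3]; q=Rm.T@p
    return c+q*(z-c[2])/q[2]
E
python3 - <<'E'
from h import *
d=get_image("wrist"); g=d["pixels"].astype(int); sub=np.zeros((480,640),np.uint8); sub[125:275,240:405]=1
w=((g.min(2)>190)*sub).astype(np.uint8)
n,l,s,ct=cv2.connectedComponentsWithStats(w)
for i in range(1,n):
    if s[i,4]>4: print(s[i],ct[i].round(1))
c=cv2.resize(d["pixels"][125:275,240:405,::-1],None,fx=4,fy=4,interpolation=cv2.INTER_CUBIC); cv2.imwrite("pics/wz.png",c)
k=(np.argwhere((g.max(2)<85)|(w>0)))
b=(((g.max(2)<85)|(w>0))*sub).astype(np.uint8)
b=cv2.morphologyEx(b,cv2.MORPH_OPEN,np.ones((3,3),np.uint8))
cn=cv2.convexHull(max(cv2.findContours(b,0,1)[0],key=cv2.contourArea))
P=np.array([wray(d,u,v,60)[:2] for u,v in cn[:,0]]).astype(np.float32); print(cv2.fitEllipse(P))
E
```

```text
[307 147   2   4   7] [307.4 148.3]
[312 146   6   3  10] [314.5 147. ]
[324 146   4   2   5] [325.4 146.2]
[330 146   4   3   7] [331.6 146.9]
[337 147   7   3   9] [339.9 148.2]
[297 148   9   6  22] [301.4 150.2]
[346 151   6   3  11] [348.3 152.1]
[354 154   4   4   6] [355.2 155.5]
[362 161   5   4   7] [364.  162.9]
[369 169   4   4   8] [370.  170.5]
[373 175   3   5  10] [373.9 177.1]
[272 180  42  28 379] [292.5 193.5]
[377 183   4  13  23] [378.4 189.5]
[249 195   3   7  20] [250.  198.2]
[382 194  11  11 104] [387.3 199.3]
[313 198  20  21 316] [322.4 208.1]
[379 198   3  15  21] [379.9 205.4]
[378 217   2   6   8] [378.2 219.2]
[268 223   2   4   7] [268.6 224.7]
((585.01123046875, -41.798397064208984), (119.37936401367188, 120.85799407958984), 33.11357879638672)
```

View pics/wz.png

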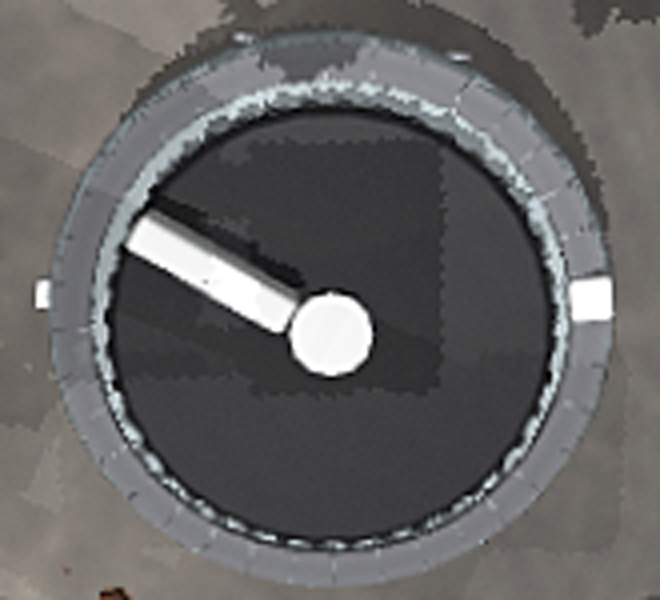

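Run:
```python
from h import *
d=get_image("wrist")
hub=wray(d,322.4,208.1,63); tip=wray(d,240+140/4,125+232/4,76); lug=wray(d,387.3,199.3,52)
print(hub,tip,lug)
C=(hub[:2]+[584,-41.3])/2
for p in (tip,lug,wray(d,250,198.2,25)):
    v=p[:2]-C; print(np.hypot(*v).round(1), np.degrees(np.arctan2(v[1],v[0])).round(1))
```

```text
[585.16624054 -42.18539877  63.        ] [530.22645313 -35.28989195  76.        ] [646.32970285  -6.70060233  52.        ]
54.7 173.2
71.0 29.6
83.3 -159.1
```

```bash
python3 -m crank '[[[5,-0.06,0.14],[0,0,0],7],[[5,0,0],[0,0,0],7],[[5,0,0],[0,0,0],7],[[4,0,0],[0,0,0],7],[[0,0,0],[0,0,0],7]]'
python3 - <<'E'
from h import *
print(get_obs()["ee_pos"])
for n in ("wrist","side"):
  d=get_image(n); cv2.imwrite(f"pics/{n}2.png",d["pixels"][:,:,::-1])
E
```

```text
t: 4.08
ee_pos: [582.1, -41.5, 89.9]
orientation: [-0.325, 1.552, 0.328]
ft_force: [0.0, 0.4, 0.2]
width: 69.7
[582.13547971 -41.49761741  89.9402626 ]
```

View pics/wrist2.png

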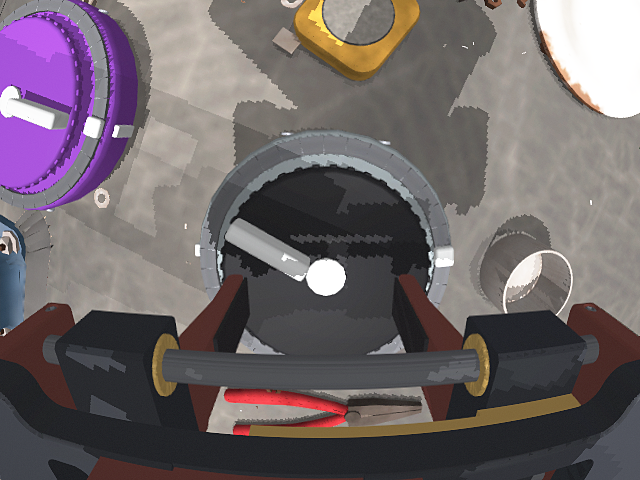

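View pics/side2.png

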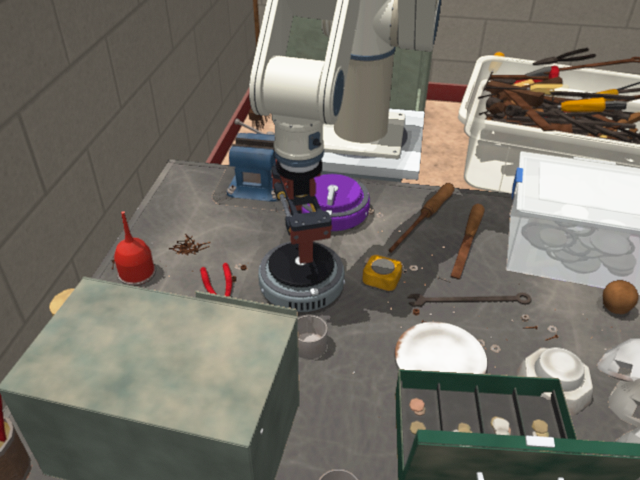

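```bash
python3 -m crank '[[[1,0,0],[0,0,0],7],[[0,0,0],[0,0,0],7]]'
python3 - <<'E'
from h import *
o=get_obs(); m=R.from_rotvec(o["orientation"]).as_matrix(); print(m.round(4),o["ee_pos"], m.T@(np.array([584.5,-41.8,0])-o["ee_pos"]))
E
```

```text
t: 4.42
ee_pos: [584.8, -41.8, 83.3]
orientation: [-0.327, 1.545, 0.327]
ft_force: [0.3, -0.5, 0.9]
width: 70.2
[[ 1.100e-03 -4.049e-01  9.144e-01]
 [-1.000e-04  9.144e-01  4.049e-01]
 [-1.000e+00 -5.000e-04  9.000e-04]] [584.80353558 -41.75141221  83.32495901] [83.32459607  0.12215834 -0.37423901]
```

```bash
python3 -m crank '[[[1,0,0],[0,0,0],7],[[0.6,0,0],[0,0,0],7],[[0.2,0,0],[0,0,0],7],[[0.1,0,0],[0,0,0],7],[[0,0,0],[0,0,0],7]]';python3 -m crank '[[[0.1,0,0],[0,0,0],7],[[0.1,0,0],[0,0,0],7],[[0,0,0],[0,0,0],7]]'
```

```text
t: 5.05
ee_pos: [584.5, -41.7, 63.7]
orientation: [-0.327, 1.546, 0.327]
ft_force: [0.4, 0.2, 0.4]
width: 70.1
t: 5.42
ee_pos: [584.5, -41.7, 61.7]
orientation: [-0.327, 1.546, 0.327]
ft_force: [0.1, -0.5, 0.3]
width: 70.2
```

```bash
python3 -m crank '[[[0.1,0,0],[0,0,0],7],[[0.1,0,0],[0,0,0],7],[[0,0,0],[0,0,0],7]]';python3 -m crank '[[[0.1,0,0],[0,0,0],7],[[0,0,0],[0,0,0],7]]'
```

```text
t: 5.8
ee_pos: [584.6, -41.7, 60.1]
orientation: [-0.327, 1.546, 0.327]
ft_force: [-2.7, -0.0, 5.3]
width: 69.9
t: 6.05
ee_pos: [584.6, -41.7, 59.2]
orientation: [-0.327, 1.546, 0.327]
ft_force: [-2.3, -0.8, 6.5]
width: 69.7
```

```bash
python3 -m crank '[[[0.1,0,0],[0,0,0],7],[[0.1,0,0],[0,0,0],7],[[0.1,0,0],[0,0,0],7],[[0,0,0],[0,0,0],7]]';python3 -m crank '[[[0.1,0,0],[0,0,0],7],[[0,0,0],[0,0,0],7]]'
```

```text
t: 6.55
ee_pos: [584.6, -41.7, 56.5]
orientation: [-0.327, 1.546, 0.327]
ft_force: [-2.5, 0.6, 9.7]
width: 70.3
t: 6.8
ee_pos: [584.7, -41.7, 55.6]
orientation: [-0.327, 1.546, 0.327]
ft_force: [-2.8, 0.4, 10.6]
width: 69.8
```

```bash
python3 -m crank '[[[0.1,0,0],[0,0,0],7],[[0,0,0],[0,0,0],7]]'
```

```text
t: 7.05
ee_pos: [584.6, -41.8, 55.2]
orientation: [-0.327, 1.546, 0.327]
ft_force: [-4.8, 0.3, 16.5]
width: 69.9
```

```bash
python3 -m crank '[[[0.1,0,0],[0,0,0],7],[[0,0,0],[0,0,0],7]]'
```

```text
t: 7.3
ee_pos: [584.7, -41.8, 55.0]
orientation: [-0.327, 1.545, 0.327]
ft_force: [-7.7, 0.0, 24.9]
width: 70.3
```

```bash
python3 -m crank '[[[0,0.02,-0.05],[2,0,0],7],[[0,0,0],[3,0,0],7],[[0,0,0],[3,0,0],7],[[0,0,0],[3,0,0],7]]'; python3 -c "
from h import *
o=get_obs();print(o['moment'],o['ft_force'])"
```

```text
t: 7.8
ee_pos: [584.5, -41.7, 55.1]
orientation: [-0.176, 1.562, 0.176]
ft_force: [-6.8, 1.6, 23.3]
width: 70.1
[0.14900356 1.14945861 0.32318279] [-6.80535689  1.5718597  23.3434689 ]
```

```bash
python3 -m crank '[[[0.03,0,0],[4,0,0],7],[[0,0,0],[4,0,0],7],[[0,0,0],[4,0,0],7],[[0,0,0],[4,0,0],7],[[0,0,0],[0,0,0],7]]'; python3 -c "
from h import *
o=get_obs();m=R.from_rotvec(o['orientation']).as_matrix();print(o['moment'],o['ft_force'],np.degrees(np.arctan2(m[1,2],m[0,2])))
for n in ('wrist','side'):
  d=get_image(n); cv2.imwrite(f'pics/{n}3.png',d['pixels'][:,:,::-1])"
```

```text
t: 8.43
ee_pos: [584.4, -41.5, 55.0]
orientation: [0.043, 1.569, -0.043]
ft_force: [-6.7, 1.6, 25.9]
width: 70.0
[0.25853477 1.37660885 0.10067166] [-6.69436877  1.63211147 25.89066838] -3.12005078627083
```

View pics/wrist3.png

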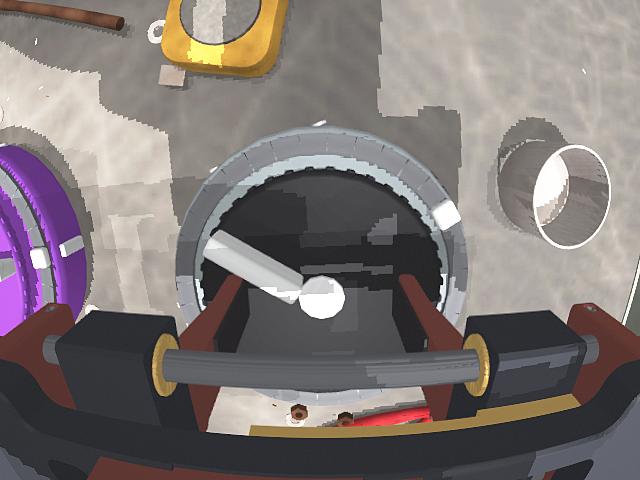

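```bash
python3 -m crank '[[[0,0,0],[5,0,0],7],[[0,0,0],[5,0,0],7],[[0,0,0],[5,0,0],7],[[0,0,0],[5,0,0],7],[[0,0,0],[5,0,0],7]]'; python3 -m crank '[[[0,0,0],[5,0,0],7],[[0,0,0],[5,0,0],7],[[0,0,0],[5,0,0],7],[[0,0,0],[5,0,0],7],[[0,0,0],[0,0,0],7]]'; python3 -c "
from h import *
o=get_obs();m=R.from_rotvec(o['orientation']).as_matrix();print(o['moment'],o['ft_force'],np.degrees(np.arctan2(m[1,2],m[0,2])))
for n in ('wrist','side'):
  d=get_image(n); cv2.imwrite(f'pics/{n}4.png',d['pixels'][:,:,::-1])"
```

```text
t: 9.15
ee_pos: [584.4, -41.3, 55.0]
orientation: [0.387, 1.535, -0.386]
ft_force: [-7.7, 3.6, 26.4]
width: 69.6
t: 9.78
ee_pos: [584.3, -41.1, 55.0]
orientation: [0.657, 1.469, -0.656]
ft_force: [-7.3, 3.7, 25.8]
width: 70.0
[0.75793618 1.4323997  0.04066492] [-7.32055352  3.66736575 25.82408289] -48.15134353513371
```

View pics/wrist4.png

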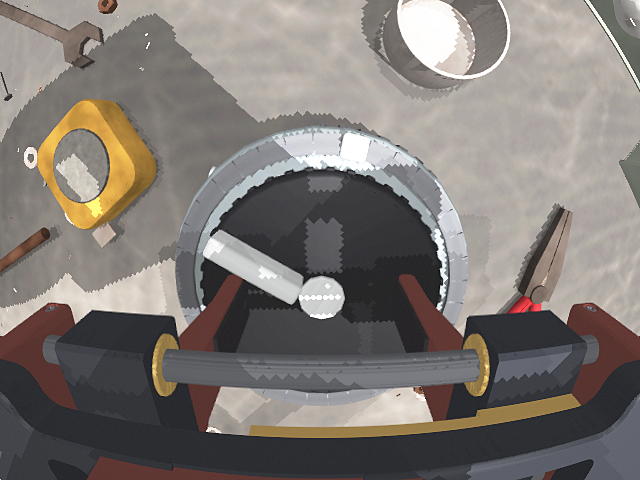

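```bash
python3 -m crank '[[[0,0,0],[5,0,0],7],[[0,0,0],[5,0,0],7],[[0,0,0],[5,0,0],7],[[0,0,0],[5,0,0],7],[[0,0,0],[5,0,0],7]]'; python3 -m crank '[[[0,0,0],[5,0,0],7],[[0,0,0],[5,0,0],7],[[0,0,0],[5,0,0],7],[[0,0,0],[5,0,0],7],[[0,0,0],[5,0,0],7]]';python3 -m crank '[[[0,0,0],[5,0,0],7],[[0,0,0],[5,0,0],7],[[0,0,0],[0,0,0],7]]'; python3 -c "
from h import *
o=get_obs();m=R.from_rotvec(o['orientation']).as_matrix();print(o['moment'],o['ft_force'],np.degrees(np.arctan2(m[1,2],m[0,2])),o['qpos'])
for n in ('wrist','side'):
  d=get_image(n); cv2.imwrite(f'pics/{n}5.png',d['pixels'][:,:,::-1])"
```

```text
t: 10.5
ee_pos: [584.5, -40.8, 55.0]
orientation: [0.992, 1.333, -0.99]
ft_force: [-6.8, 6.1, 25.7]
width: 70.4
t: 11.12
ee_pos: [584.8, -40.7, 55.0]
orientation: [1.316, 1.137, -1.313]
ft_force: [-6.5, 6.6, 25.1]
width: 70.0
t: 11.5
ee_pos: [584.9, -40.6, 55.0]
orientation: [1.441, 1.042, -1.437]
ft_force: [-6.2, 7.3, 25.9]
width: 69.9
[1.24928254 1.15027014 0.09636115] [-6.21477846  7.34533152 25.92910956] -108.1563944215857 [-0.09037992  0.60118452  1.80688174  0.00196668  0.73170392  1.79584444]
```

View pics/wrist5.png

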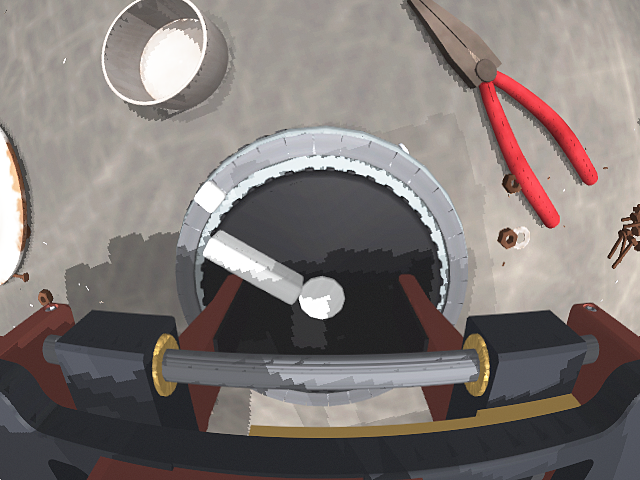

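```bash
python3 -c "
from h import *
d=get_image('wrist'); cv2.imwrite('pics/z5.png',cv2.resize(d['pixels'][160:320,170:350,::-1],None,fx=4,fy=3.7,interpolation=cv2.INTER_CUBIC))"
```

```text
(no output)
```

View pics/z5.png

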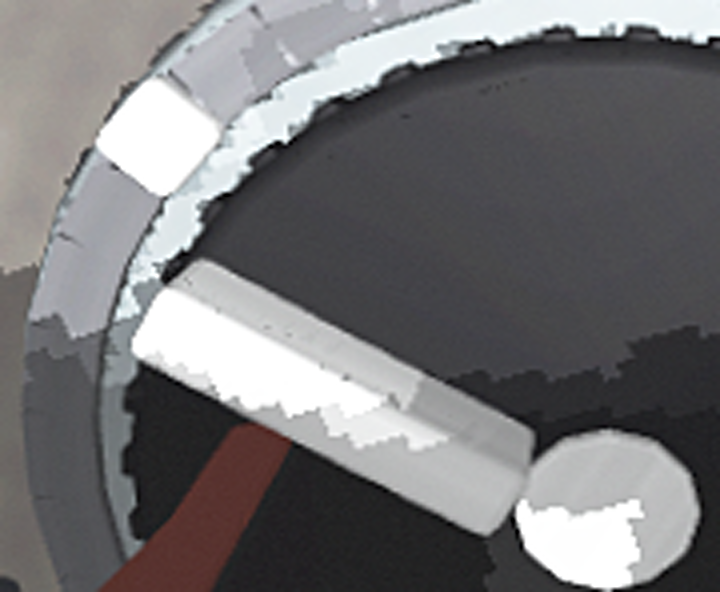

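```bash
python3 -c "
from h import *
d=get_image('wrist')
P=lambda x,y,z: wray(d,170+x/4,160+y/3.7,z)[:2]
hub=P(606,508,58); o=P(149,318,71); i=P(510,505,71); l=P(160,137,52); C=np.array([584.5,-41.8])
a=lambda v:(np.hypot(*v).round(1),np.degrees(np.arctan2(v[1],v[0])).round(1))
print(hub,a(o-i),a(o-hub),a(o-C),a(l-hub),a(l-C))"
```

```text
[585.97381114 -42.57262936] (np.float64(44.4), np.float64(41.1)) (np.float64(56.6), np.float64(40.9)) (np.float64(57.2), np.float64(39.4)) (np.float64(69.8), np.float64(29.6)) (np.float64(70.7), np.float64(28.4))
```

```bash
python3 -m crank '[[[0,0,0],[4,0,0],7],[[0,0,0],[4,0,0],7],[[0,0,0],[3.3,0,0],7],[[0,0,0],[0,0,0],7],[[0,0,0],[0,0,0],7]]'; python3 -c "
from h import *
o=get_obs();m=R.from_rotvec(o['orientation']).as_matrix();print(o['moment'],o['ft_force'],np.degrees(np.arctan2(m[1,2],m[0,2])))
d=get_image('wrist'); cv2.imwrite('pics/z6.png',cv2.resize(d['pixels'][160:320,170:350,::-1],None,fx=4,fy=3.7,interpolation=cv2.INTER_CUBIC))"
```

```text
t: 12.32
ee_pos: [585.0, -40.7, 55.0]
orientation: [1.579, 0.921, -1.574]
ft_force: [-4.9, 6.8, 23.8]
width: 69.8
[1.31407788 1.08359324 0.16535915] [-4.90167986  6.79503972 23.78809062] -119.40742407166071
```

View pics/z6.png

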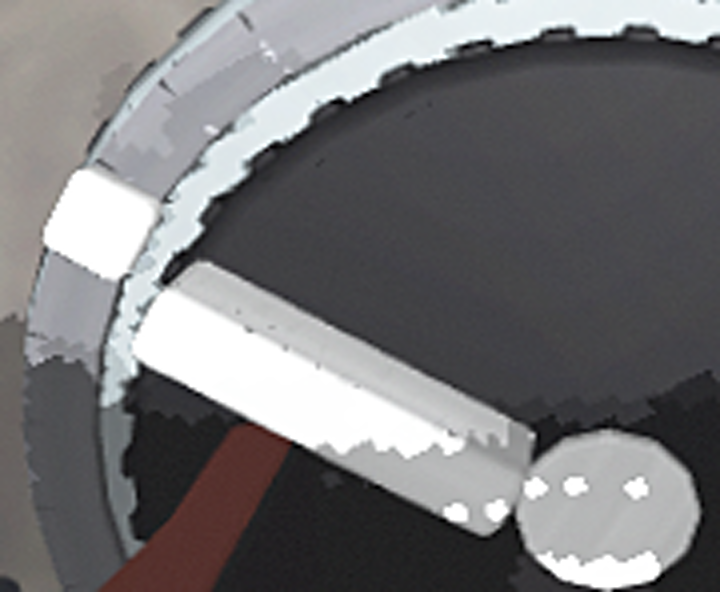

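```bash
python3 -c "
from h import *
d=get_image('wrist')
P=lambda x,y,z: wray(d,170+x/4,160+y/3.7,z)[:2]
hub=P(606,508,58); o=P(149,318,71); i=P(510,505,71); l=P(102,222,52); C=np.array([584.5,-41.8])
a=lambda v:(np.hypot(*v).round(1),np.degrees(np.arctan2(v[1],v[0])).round(1))
print(hub,a(o-i),a(o-hub),a(o-C),a(l-hub),a(l-C))
d=get_image('side'); cv2.imwrite('pics/s6.png',cv2.resize(d['pixels'][210:330,230:380,::-1],None,fx=4,fy=4,interpolation=cv2.INTER_CUBIC))"
```

```text
[585.93482176 -42.69623728] (np.float64(44.4), np.float64(29.8)) (np.float64(56.6), np.float64(29.7)) (np.float64(57.4), np.float64(28.2)) (np.float64(69.8), np.float64(29.4)) (np.float64(70.6), np.float64(28.2))
```

View pics/s6.png

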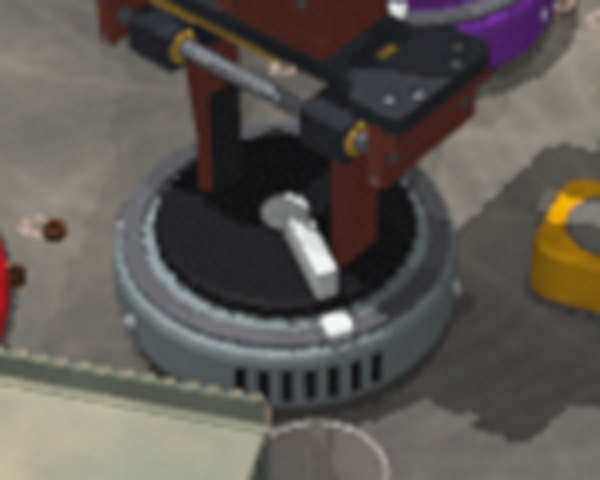

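```bash
python3 -m crank '[[[0,-0.06,-0.02],[0,0,0],7],[[0,0,0],[0,0,0],7]]'; python3 -m crank '[[[-0.1,0,0],[0,0,0],7],[[-0.1,0,0],[0,0,0],7],[[-0.1,0,0],[0,0,0],7],[[-0.1,0,0],[0,0,0],7],[[-0.1,0,0],[0,0,0],7]]'; python3 -m crank '[[[-0.1,0,0],[0,0,0],7],[[-0.1,0,0],[0,0,0],7],[[-0.1,0,0],[0,0,0],7],[[-0.1,0,0],[0,0,0],7],[[-0.2,0,0],[0,0,0],7]]'
```

```text
t: 12.72
ee_pos: [584.9, -40.6, 55.1]
orientation: [1.579, 0.92, -1.573]
ft_force: [-4.5, 5.2, 23.6]
width: 70.2
t: 13.35
ee_pos: [584.8, -40.6, 58.5]
orientation: [1.579, 0.92, -1.574]
ft_force: [0.9, 5.6, 6.9]
width: 69.8
t: 13.98
ee_pos: [583.2, -41.4, 63.1]
orientation: [1.576, 0.921, -1.577]
ft_force: [-0.2, -0.8, 0.3]
width: 70.1
```

```bash
python3 -m crank '[[[-2,0,0],[0,0,0],7],[[-5,0,0],[0,0,0],7],[[-5,0,0],[0,0,0],7],[[-5,0,0],[0,0,0],7],[[-5,0,0],[0,0,0],7]]'; python3 -m crank '[[[0,0,0],[0,0,0],7],[[0,0,0],[0,0,0],7]]'; python3 -c "
from h import *
d=get_image('wrist'); cv2.imwrite('pics/w7.png',d['pixels'][:,:,::-1])
cv2.imwrite('pics/z7.png',cv2.resize(d['pixels'][125:275,240:405,::-1],None,fx=4,fy=4,interpolation=cv2.INTER_CUBIC))
d=get_image('top'); cv2.imwrite('pics/t7.png',d['pixels'][:,:,::-1])
d=get_image('side'); cv2.imwrite('pics/s7.png',d['pixels'][:,:,::-1])"
```

```text
t: 14.6
ee_pos: [583.2, -41.3, 286.6]
orientation: [1.577, 0.92, -1.575]
ft_force: [0.7, -0.5, -0.2]
width: 69.6
t: 14.85
ee_pos: [583.0, -41.3, 283.8]
orientation: [1.577, 0.921, -1.576]
ft_force: [-1.1, -0.2, -0.4]
width: 69.8
```

View pics/z7.png

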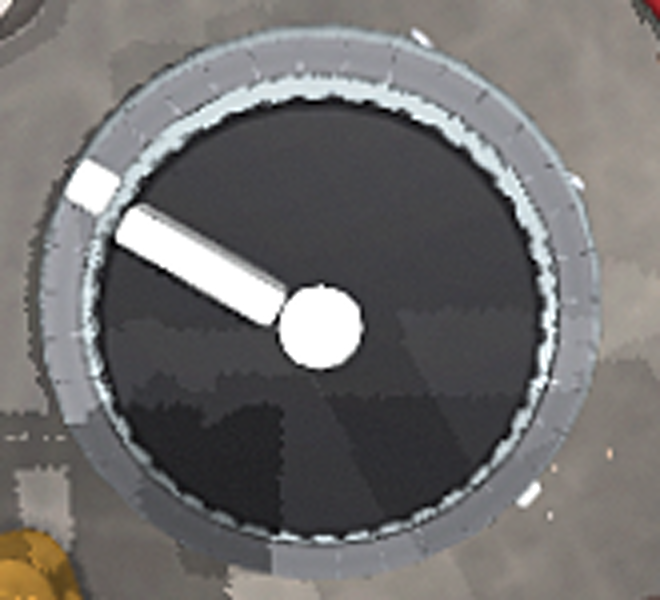

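View pics/s7.png

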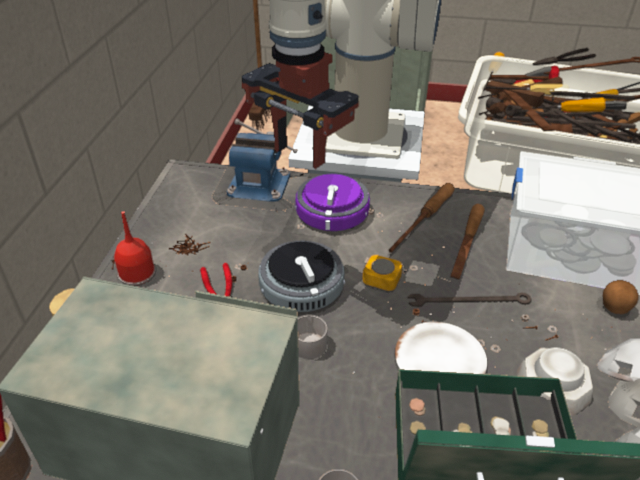

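```bash
python3 -c "
from h import *
d=get_image('wrist')
P=lambda x,y,z: wray(d,240+x/4,125+y/4,z)[:2]
hub=P(320,327,63); o=P(126,224,76); i=P(268,308,76); l=P(92,187,52); rib=P(530,494,25)
a=lambda v:(np.hypot(*v).round(1),np.degrees(np.arctan2(v[1],v[0])).round(1))
print(hub,a(o-i),a(o-hub),a(l-hub),l,a(rib-hub))
v=(o-hub);u=(l-hub)/np.hypot(*(l-hub));print('lateral',u[0]*v[1]-u[1]*v[0])
a0=cv2.imread('pics/side0.png').astype(int);a1=cv2.imread('pics/s7.png').astype(int)
D=(abs(a0-a1).max(2)>40)[235:320,190:420].astype(np.uint8)
n,L,s,c=cv2.connectedComponentsWithStats(D);print(s[s[:,4]>8])"
```

```text
[583.85576831 -42.65448645] (np.float64(41.5), np.float64(29.1)) (np.float64(56.5), np.float64(29.6)) (np.float64(70.5), np.float64(29.7)) [645.10640557  -7.74193967] (np.float64(85.0), np.float64(-162.2))
lateral -0.05631599452815195
[[    0     0   230    85 16422]
 [  110     0    13    22   170]
 [  207     0     7     7    13]
 [  173     0    57    46  1085]
 [  140    15    12    24   141]
 [  111    26    14    22   172]
 [  154    30    76    55  1538]]
```

```bash
python3 -c "
from h import *
print(close_job())"
```

```text
the job is handed in; nothing more can be done
None
```

The timer is set: the fin now points at the lug, and I've handed the job in at about 15 s of the 67 s allowed.

**What I did:** I centred the gripper over the grey timer's dial with the fingers 70 mm apart. I pushed the dial to its stop (fingertips at 55 mm) and kept about 24–26 N on it. I then turned it about 143° clockwise, pressed down throughout, eased the sideways load and lifted off slowly.

**Last checks (wrist camera, after lifting):**
- **Fin and lug:** the fin is at 29.6° and the lug at 29.7°, so the tip is about 0.1 mm off the lug's middle line. The fin's own edges gave 29.1°, which is still well within tolerance.
- **Case position:** the hub and the lug are each within about 2 mm of where I measured them at the start. The front rib reads −162°; before the move it read −159° to −162°. Measured from the camera, its distance from the axis came out 3–5 mm over the nominal 80 mm, so I trusted its direction more than its distance.
- **Contact:** the force reading was near zero once the fingers lifted, and the gripper was about 284 mm above the bench at hand-in.
- **Bystanders:** the tape, tin and pliers look unmoved in the pictures, but I did not measure them. A side-picture comparison was inconclusive because moving shadows swamped it.
- **Dial height:** I inferred that the dial sprang back up from the force dropping to zero with the fingertips at 63 mm. I did not measure its height separately.

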